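# Clear the board preheater plate of scrap chips

## Robot

A 6-joint arm with a two-finger parallel gripper is mounted at the origin on the work surface. World frame = base frame: x ahead of the robot, y to its left, z up, the work surface at z = 0. Lengths are in m, angles in degrees, forces in N, time in s.
With the tool pointing down it reaches from about 0.4 to 0.825 m from the base axis. Payload 7 kg.
Tool frame: the origin (TCP) lies between the finger pads; the fingertips stand 19 mm ahead of it and the grasp point (between the pads) is the TCP; z points along the fingers, y is the line along which they close (so a half turn about z gives the same grasp; the last joint's range is limited). The gripper opens to 88 mm and grips with 3 to 60 N. Pads are 19 mm wide; open, the fingers measure 130 mm over their backs; the gripper's body (78 mm by 193 mm) begins 47 mm behind the grasp point.
Start: joints at [88.585, 20.546, 0.682, 0, -70.136, -16.507], TCP at [0.208, 0.642, 0.246] pointing down, gripper open.
Joint ranges: [-176.03, 176.03], [-82.01, 121.73], [-58.28, 71.71], [-173.87, 95.51], [-174.79, -0.11], [-173.66, 173.66]. Speed limits (degrees/s): [136.94, 136.94, 172.46, 180, 180, 180].

## Interface

Orientations are given as [roll, pitch, yaw] about the fixed x, y, z axes, in that order (R = Rz(yaw) Ry(pitch) Rx(roll)).
In Python, from plant import get_obs, snapshot, close_job, spot_in, spot_point gives the robot as it stands.
- The arm moves only by the tool play_rows, never from a script. Its argument "plan" is a list of rows, each a list of 6 numbers: the shift along the tool's x, y, z in cm, then the turn, a rotation vector about the tool's x, y, z in degrees. A call has 1 to 20 rows; each row shifts and turns the commanded pose from where the row before left it, along the tool's axes as they then stand; what a row does not reach is not made up. A row lasts 1/12 s, in which the tool goes at most 41.7 mm and 7.16 degrees, less where a joint would pass 70% of its speed; a pose out of reach is approached as far as the arm can. A call is refused whole if a number of a shift passes 4.17 or a number of a turn 7.16, either way. A call with a gripper value outside its range is refused whole. "grip" is the finger opening in cm, from 0 to 8.76, set as the call begins (left out, the last holds). The fingers move at their own pace and stop on an object; the grip force is fixed at half the most. Time passes only in rows, so rows that do not move let the fingers close. It gives the time, the measured TCP pose, the force, the opening and the grip force at its end, in the units of the state.
- get_obs(): the state, without advancing time (a new reading comes with each control period).
- snapshot(name): name is "scene" or "side" or "wrist"; returns a dict with "frame" (420x560x3 uint8, red, green, blue), "fx", "fy", "cx", "cy" (pixels), "position" and "attitude" of the camera in the world. Camera axes: x right, y down, z forward; pixel columns grow to the right and rows downward; lengths in m; the calibration is good to about 2 mm. A picture is of the moment at which its call begins. There is no depth.
- close_job(): hands the job in; it is judged then, once.
Trained networks look in the newest picture that a camera, given by its name, has taken for a name from the list of things; names that differ only in an ending like _2 or _b are one class to them, and where a whole thing is asked for, a point or a joint stands for the part that bears it (a point fixed in the world has none). Each returns a list of dicts, best first, with "score" (0 to 1); they miss things now and then, are a little off and sometimes report something else, mostly with a low value. They report only what shows in the picture. A call takes as long as a camera call. They do not tell look-alikes from the thing itself.
- spot_in(camera, thing): "position" ([x, y, z] in m, in world coordinates, good to about 4 mm: the middle of the surface that is visible of it).
- spot_point(camera, thing): "position" ([x, y, z] in m, in world coordinates, good to about 4 mm: a listed point, or the origin of a listed thing).
The state is a dict: "clock": time; "joint_pos": joint angles; "qvel": joint speeds; "tau": joint torques, N m; "tool_pos": TCP position; "orientation": TCP orientation; "force": force on the tool from outside, world axes, zero at the start; "moment": the same for the moment, N m; "opening": finger opening in m; "gripper_force": force on a finger pad.
Only numpy, scipy, OpenCV 4.12 (cv2) and the standard library are available. Lean on these libraries where they do the work, as an engineer would, in place of code of your own. Each camera call takes 0.05 s, during which the arm holds its last target. There are 200 camera calls.

## Task

The board preheater's plate needs clearing for the next board: first lift the copper coil off its post and set it down gently, flat, in the middle of the blue mat. Then take the red scraper block and, holding it flat on the plate, wipe all four loose chips off the plate into the yellow tray beside it, without touching the chips with the fingers or arm. Finally stand the scraper back upright in the middle of its green pad, and leave the other things on the bench where they are.

Things in the scene. Friction and masses are not known exactly. Their poses are not given: they have to be found in the camera images.
- preheater: board preheater: fixed blue box with a flat bare metal top plate, 250 (x) x 230 (y) mm, top 50 mm above the bench. Origin: centre of its underside. On its +x half, 80 mm from the centre, stands the coil's upright post. The yellow tray stands against its +y or its -y side (it varies), a closed grey parts box (34 mm tall) against the other
- plate_mid (a point): point on the plate's top surface (50 mm above the bench), 30 mm from the plate's centre towards -x of the preheater: middle of the area where the chips lie (they lie within 75 mm of it in the preheater's x and y); axes as the preheater's
- post_tip (a point): top of the post, 65 mm above the plate: shaft 18 mm diameter and 45 mm long, on a shoulder 28 mm diameter and 20 mm high
- coil: copper coil on a black bobbin: lower flange 110, winding 104, upper flange 72 mm diameter, 35 mm tall; white core sleeve, 40 mm diameter, stands 36 mm above that (71 mm in all; grip it there). Bore 26 mm. Origin: centre of its underside; z along the bore. Starts on the post's shoulder, 20 mm above the plate, overhanging the chips; 45 mm of lift frees it
- mat: blue square mat fixed on the bench, 150 x 150 x 3 mm, where the coil goes. Origin: centre of its underside
- scraper: red scraper block: foot 150 (x) x 34 (y) x 24 mm with a black rubber sole; along its top a grip rib 100 (x) x 20 (y) mm, from 24 to 74 mm height. Origin: centre of its underside; z up. At the start it stands upright on the green pad
- pad: green pad fixed on the bench, 190 (x) x 90 (y) x 3 mm, the scraper's place. Origin: centre of its underside
- tray: open yellow scrap tray fixed against one side of the preheater, 220 (x) x 115 (y) x 34 mm, walls and floor 4 mm; its rim is 16 mm lower than the plate. Origin: centre of its underside
- chip1: black power module 60 x 28 x 8 mm; one of four loose scrap pieces lying on the plate. Origin: centre of its underside; x along its length, z up when flat as at the start
- chip2: black power module 60 x 28 x 8 mm; one of four loose scrap pieces lying on the plate. Origin: centre of its underside; x along its length, z up when flat as at the start
- chip3: blue circuit-board off-cut 60 x 22 x 6 mm; one of four loose scrap pieces lying on the plate. Origin: centre of its underside; x along its length, z up when flat as at the start
- chip4: blue circuit-board off-cut 60 x 22 x 6 mm; one of four loose scrap pieces lying on the plate. Origin: centre of its underside; x along its length, z up when flat as at the start
- cleaner: white cleaner bottle, 60 mm diameter, 150 mm tall; a bystander, to be left alone. Origin: its underside
- flux_jar: amber jar with black lid, 56 mm diameter, 50 mm tall; a bystander, to be left alone. Origin: its underside
- screwdriver: screwdriver with orange handle lying on the bench; a bystander, to be left alone. Origin: its underside
- multimeter: yellow multimeter lying flat, 180 x 85 x 35 mm; a bystander, to be left alone. Origin: its underside
- heatsink: finned aluminium heat sink, 60 x 40 x 22 mm, lying on the closed grey parts box (34 mm tall) on the preheater's other side; a bystander, to be left alone. Origin: its underside
Mind the look-alikes: they are no part of the job. Leave any brown or turquoise look-alike of the chip4 alone.

How it is judged:
By the outcome, as a careful person would: the job done as asked, in the order asked, and still so for the second after the job is handed in, with the robot touching nothing.
It also fails if it takes over 72 s, if anything falls off the work surface, if the arm or the gripper's body presses on something with over 40 N, if the wrist force passes 120 N, or if a joint passes its speed limit or range.

## Working session

There is one attempt and no reset: what is moved stays moved. The work goes in short steps, Python scripts to look and compute and a tool call to move; the robot and the scene stay as the last step left them, time stands still between calls to the robot, and variables do not carry over. Pictures are saved under pics/ and viewed, at most 10 in all, crops included, and the job is handed in when it is done.

Besides the shell and the picture viewer there is one more tool, called after "Request:" as a command line: name --pt "numbers of a row" for each row, then --argument value for the rest. play_rows: Moves the arm, as the interface text tells. Its arguments: {"type":"object","properties":{"plan":{"type":"array","items":{"type":"array","items":{"type":"number"}}},"grip":{"type":"number"}},"required":["plan"]}

```bash
mkdir -p pics
cat > h.py <<'E'
import numpy as np, cv2
from plant import get_obs, snapshot, close_job, spot_in, spot_point
def save(s,n): cv2.imwrite('pics/'+n+'.png', s['frame'][:,:,::-1])
E
python3 - <<'E'
from h import *
o=get_obs(); print({k:np.round(v,3) for k,v in o.items()})
S={}
for c in ['scene','side']:
    s=snapshot(c); S[c]=s['frame']; print(c,s['position'],s['attitude'],s['fx'],s['cx'],s['cy'])
    save(s,c)
    for t in ['preheater','plate_mid','post_tip','coil','mat','scraper','pad','tray','chip1','chip3','cleaner','flux_jar','screwdriver','multimeter','heatsink']:
        print(t,[(np.round(d['position'],3).tolist(),round(d['score'],2)) for d in spot_point(c,t)][:5])
E
```

```text
{'clock': np.float64(0.0), 'joint_pos': array([ 8.8586e+01,  2.0591e+01,  6.3300e-01, -1.8000e-02, -7.0134e+01,
       -1.6506e+01]), 'qvel': array([-0.037, -0.059,  0.006,  0.087, -0.02 , -0.03 ]), 'tau': array([-0.0000e+00, -5.8271e+01,  2.9306e+01,  6.9970e+00,  7.0000e-03,
       -0.0000e+00]), 'tool_pos': array([0.208, 0.642, 0.245]), 'orientation': array([ 1.79907e+02, -1.00000e-02, -1.79260e+01]), 'force': array([-0.525,  0.149,  0.217]), 'moment': array([ 0.059,  0.056, -0.   ]), 'gripper_force': np.float64(0.0), 'opening': np.float64(0.088)}
scene [1.5308699  0.68791349 1.12446988] [-129.85801823   -0.56908306  125.23392882] 529.8940676104621 283.5815684853713 202.88682182473258
preheater []
plate_mid [([0.567, -0.004, 0.048], 0.96), ([0.731, -0.264, 0.002], 0.7), ([0.507, 0.392, 0.004], 0.63)]
post_tip [([0.677, -0.017, 0.116], 0.97), ([0.608, 0.03, 0.051], 0.64), ([0.505, 0.391, 0.004], 0.53)]
coil [([0.68, -0.019, 0.075], 0.62)]
mat [([0.513, -0.419, 0.0], 0.77)]
scraper [([0.499, 0.393, 0.004], 0.57), ([0.734, -0.266, -0.003], 0.51)]
pad [([0.5, 0.404, -0.002], 0.93), ([
[... 977 characters left out ...]
021, 0.07], 0.67)]
mat [([0.52, -0.422, 0.004], 0.66)]
scraper [([0.505, 0.386, 0.001], 0.78)]
pad [([0.5, 0.4, 0.001], 0.94)]
tray [([0.555, -0.181, 0.001], 0.82)]
chip1 [([0.538, 0.039, 0.047], 0.82), ([0.531, -0.041, 0.051], 0.72), ([0.606, 0.03, 0.049], 0.72), ([0.597, -0.047, 0.051], 0.64), ([0.395, 0.002, 0.001], 0.52)]
chip3 [([0.538, 0.039, 0.047], 0.82), ([0.531, -0.041, 0.051], 0.72), ([0.606, 0.03, 0.049], 0.72), ([0.597, -0.047, 0.051], 0.64), ([0.395, 0.002, 0.001], 0.52)]
cleaner [([0.734, 0.259, -0.004], 0.83)]
flux_jar [([0.735, -0.27, 0.002], 0.9)]
screwdriver [([0.275, 0.278, 0.001], 0.64)]
multimeter [([0.248, -0.297, 0.001], 0.56)]
heatsink [([0.532, 0.188, 0.037], 0.63)]
```

View pics/scene.png

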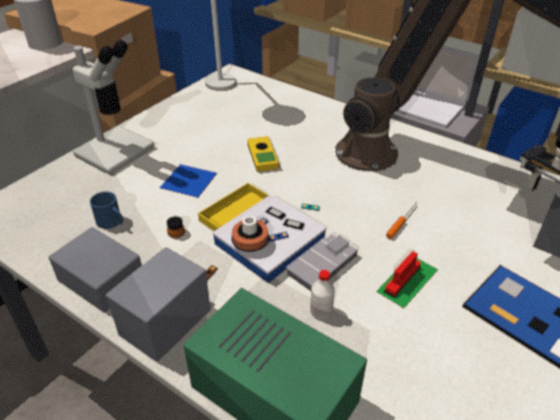

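View pics/side.png

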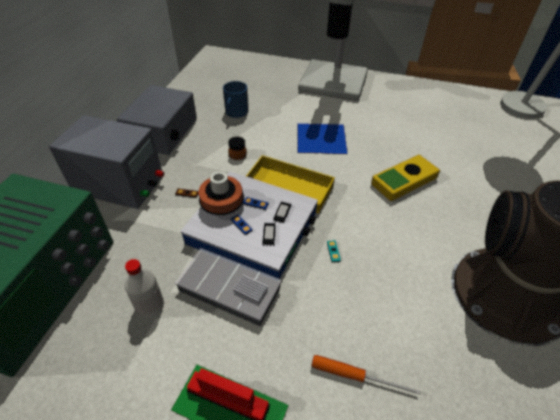

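The scene view shows the coil on its post at (250,232). The four chips are at (275,212), (294,223), (262,222) and (279,237). The yellow tray is at (235,208), on the -y side. The mat is at (188,180) and the scraper on its pad at (405,275).

The look-alikes to ignore are turquoise at (310,207) and brown at (210,270) in the scene view, or (334,250) and (187,192) in the side view. There is only one coil and one red block. Next I'll rectify the views to get the yaws.

```bash
cat >> h.py <<'E'
from scipy.spatial.transform import Rotation as Ro
def rect(s,z,x0,x1,y0,y1,mm=1.0):
    """top-down view at height z: column = (y1-y)/mm, row=(x1-x)/mm  (x up, y left)"""
    R=Ro.from_euler('xyz',s['attitude'],degrees=True).as_matrix(); C=np.array(s['position'])
    w,h=int((y1-y0)*1000/mm),int((x1-x0)*1000/mm)
    c,r=np.meshgrid(np.arange(w),np.arange(h))
    P=np.stack([x1-r*mm/1000,y1-c*mm/1000,np.full(c.shape,z)],-1)-C
    q=P@R
    u=(s['fx']*q[...,0]/q[...,2]+s['cx']).astype('f4'); v=(s['fy']*q[...,1]/q[...,2]+s['cy']).astype('f4')
    return cv2.remap(s['frame'],u,v,cv2.INTER_LINEAR)
E
python3 - <<'E'
from h import *
out=[]
for c in ['side','scene']:
    s=snapshot(c)
    a=rect(s,.05,.4,.8,-.27,.23); 
    b=rect(s,.003,.4,.6,-.52,-.32); d=rect(s,.003,.4,.6,.3,.5)
    for im,x1,y1,n,m in [(b,.6,-.32,'mat',lambda h:(abs(h[...,0].astype(int)-112)<15)&(h[...,1]>120)),(d,.6,.5,'pad',lambda h:(abs(h[...,0].astype(int)-65)<15)&(h[...,1]>100)),(d,.6,.5,'red',lambda h:((h[...,0]<8)|(h[...,0]>172))&(h[...,1]>120))]:
        k=m(cv2.cvtColor(im,cv2.COLOR_RGB2HSV)).astype('u1')
        k=cv2.morphologyEx(k,cv2.MORPH_OPEN,np.ones((3,3)))
        p=np.argwhere(k)[:,::-1].astype('f4'); r=cv2.minAreaRect(p)
        print(c,n,len(p),'x %.3f y %.3f'%(x1-r[0][1]/1000,y1-r[0][0]/1000),np.round(r[1]),round(r[2],1))
    out.append(np.vstack([a,np.hstack([b,d,np.zeros((200,100,3),'u1')])]))
cv2.imwrite('pics/rect.png',cv2.resize(np.hstack(out),(800,480))[:,:,::-1])
E
```

```text
side mat 20870 x 0.516 y -0.417 [146. 146.] 74.9
side pad 4894 x 0.497 y 0.401 [ 88. 187.] 5.6
side red 6415 x 0.508 y 0.379 [ 47. 151.] 5.0Traceback (most recent call last):
  File "<stdin>", line 12, in <module>
    return _nx.concatenate(arrs, 1, dtype=dtype, casting=casting)
           ~~~~~~~~~~~~~~~^^^^^^^^^^^^^^^^^^^^^^^^^^^^^^^^^^^^^^^
ValueError: all the input array dimensions except for the concatenation axis must match exactly, but along dimension 0, the array at index 0 has size 199 and the array at index 2 has size 200
```

Run:
```python
from h import *
out=[]
for c in ['side','scene']:
    s=snapshot(c)
    a=rect(s,.05,.4,.8,-.27,.23)
    for im,x1,y1,n,m in [(rect(s,.034,.3,.8,-.35,.1),.8,.1,'tray',lambda h:(abs(h[...,0].astype(int)-25)<7)&(h[...,1]>120))]:
        k=m(cv2.cvtColor(im,cv2.COLOR_RGB2HSV)).astype('u1')
        k=cv2.morphologyEx(k,cv2.MORPH_OPEN,np.ones((5,5)))
        n_,l,st,_=cv2.connectedComponentsWithStats(k); k=(l==1+np.argmax(st[1:,4]))
        p=np.argwhere(k)[:,::-1].astype('f4'); r=cv2.minAreaRect(p)
        print(c,n,len(p),'x %.3f y %.3f'%(x1-r[0][1]/1000,y1-r[0][0]/1000),np.round(r[1]),round(r[2],1))
    out.append(a)
i=np.hstack(out); print(i.shape)
cv2.imwrite('pics/rect.png',cv2.resize(i,(800,320))[:,:,::-1])
```

```text
side tray 21797 x 0.550 y -0.161 [140. 225.] 7.9
scene tray 21933 x 0.564 y -0.184 [ 96. 236.] 8.0
(400, 1000, 3)
```

View pics/rect.png

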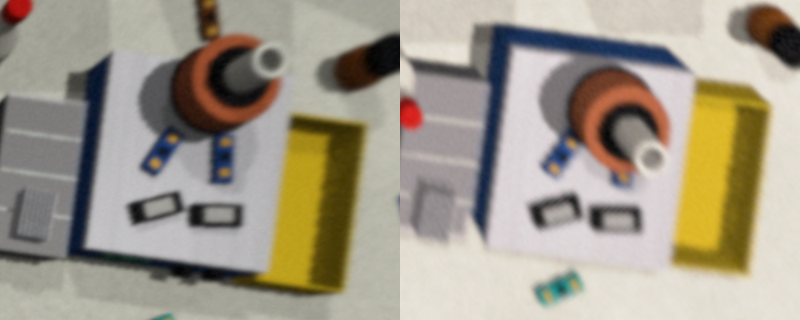

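The plate corners give a preheater centre of about (0.601,-0.006) and a yaw of about -8°. The tray has the same yaw. The rectified picture shows the blue chips at (160,152) and (221,160) and the black ones at (155,207) and (215,215), with the coil overhanging the blue ones. Next I'll go above the coil.

Request:
play_rows --pt "0 0 0 0 0 -5" --pt "0 0 0 0 0 -5" --pt "2.8 2.94 0 0 0 0" --pt "2.8 2.94 0 0 0 0" --pt "2.8 2.94 0 0 0 0" --pt "2.8 2.94 0 0 0 0" --pt "2.8 2.94 0 0 0 0" --pt "2.8 2.94 0 0 0 0" --pt "2.8 2.94 0 0 0 0" --pt "2.8 2.94 0 0 0 0" --pt "2.8 2.94 0 0 0 0" --pt "2.8 2.94 0 0 0 0" --pt "2.8 2.94 0 0 0 0" --pt "2.8 2.94 0 0 0 0" --pt "2.8 2.94 0 0 0 0" --pt "2.8 2.94 0 0 0 0" --pt "2.8 2.94 0 0 0 0" --pt "2.8 2.94 0 0 0 0" --pt "2.8 2.94 0 0 0 0" --pt "2.8 2.94 0 0 0 0" --grip 8.76

```text
clock: 3.42
tool_pos: [0.6349, 0.0468, 0.2458]
orientation: [-180.0, -0.0, -7.9]
force: [0.3, 1.8, 0.5]
opening: 0.0877
gripper_force: 0.0
```

```bash
cat >> h.py <<'E'
def delta(x,y,z=None):
    """total shift to world point, in tool axes, cm"""
    o=get_obs(); p=np.array(o['tool_pos']); t=np.array([x,y,p[2] if z is None else z])
    R=Ro.from_euler('xyz',o['orientation'],degrees=True).as_matrix()
    print('tool',np.round(p,4),np.round(o['orientation'],2),'F',np.round(o['force'],1),'delta cm',np.round((t-p)@R*100,2))
def spots(c,*th):
    for t in th: print(c,t,[(np.round(d['position'],3).tolist(),round(d['score'],2)) for d in spot_point(c,t)][:4])
E
python3 - <<'E'
from h import *
s=snapshot('wrist'); save(s,'w1'); print(s['position'],s['attitude'])
spots('wrist','coil','post_tip','preheater','plate_mid','tray','chip1')
delta(.679,-.018)
E
```

```text
[0.70589173 0.03713005 0.38427581] [ 1.64775989e+02  5.27773309e-02 -9.79190915e+01]
wrist coil [([0.678, -0.018, 0.072], 0.74), ([0.603, -0.008, -0.002], 0.4)]
wrist post_tip [([0.678, -0.022, 0.121], 0.59)]
wrist preheater [([0.606, -0.009, -0.006], 0.62), ([0.554, -0.177, 0.005], 0.39), ([0.676, -0.021, 0.121], 0.36)]
wrist plate_mid [([0.573, -0.004, 0.05], 0.75)]
wrist tray [([0.555, -0.176, 0.004], 0.62)]
wrist chip1 [([0.6, -0.047, 0.047], 0.88), ([0.528, -0.033, 0.048], 0.72), ([0.811, -0.072, 0.002], 0.66), ([0.739, -0.267, 0.002], 0.64)]
tool [0.6336 0.0494 0.2457] [-1.7999e+02 -1.0000e-02 -7.8700e+00] F [ 0.1 -0.8 -0.1] delta cm [ 5.42  6.05 -0.  ]
```

View pics/w1.png

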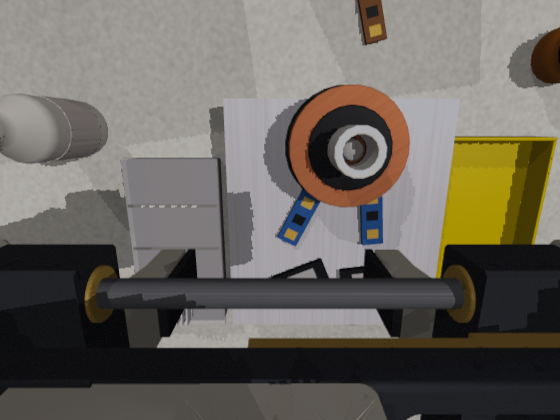

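The wrist view confirms the copper coil, with its sleeve rim at (358,151). The blue chips are at (298,217) and (371,222), and the brown look-alike at (372,20) is off the plate.

```bash
cat >> h.py <<'E'
def pix(s,u,v,z):
    R=Ro.from_euler('xyz',s['attitude'],degrees=True).as_matrix(); C=np.array(s['position'])
    d=R@np.array([(u-s['cx'])/s['fx'],(v-s['cy'])/s['fy'],1]); return np.round((C+d*(z-C[2])/d[2]),4)
E
python3 - <<'E'
from h import *
s=snapshot('wrist'); print('sleeve',pix(s,358,151,.141),'flangecentre',pix(s,349,145,.075))
for c in [(224,100),(457,100),(440,244),(231,325)]: print(c,pix(s,*c,.05))
delta(.678,-.018)
E
```

```text
sleeve [ 0.6794 -0.0145  0.141 ] flangecentre [ 0.6791 -0.0214  0.075 ]
(224, 100) [0.7363 0.0902 0.05  ]
(457, 100) [ 0.7054 -0.1334  0.05  ]
(440, 244) [ 0.5582 -0.1158  0.05  ]
(231, 325) [0.4901 0.1272 0.05  ]
tool [0.6336 0.0496 0.2459] [-1.7998e+02 -2.0000e-02 -7.8400e+00] F [-0.7 -0.5  0.8] delta cm [5.32 6.09 0.  ]
```

Request:
play_rows --pt "2.7 3.05 0 0 0 0" --pt "2.7 3.05 0 0 0 0" --pt "0 0 2.9 0 0 0" --pt "0 0 2.9 0 0 0" --pt "0 0 2 0 0 0" --pt "0 0 0 0 0 0" --pt "0 0 0 0 0 0"

```text
clock: 4.4
tool_pos: [0.6785, -0.0184, 0.1673]
orientation: [179.9, 0.1, -7.8]
force: [0.0, -0.7, 0.6]
opening: 0.0877
gripper_force: 0.0
```

Run:
```python
from h import *
s=snapshot('wrist'); save(s,'w2'); delta(.679,-.018,.128)
```

```text
tool [ 0.6795 -0.0183  0.1689] [ 1.7999e+02 -7.0000e-02 -7.8200e+00] F [-0.1  0.2  1.4] delta cm [-0.06 -0.03  4.09]
```

View pics/w2.png

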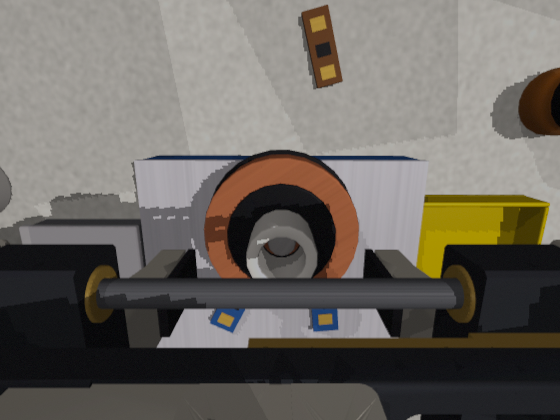

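The coil's sleeve at (281,255) sits midway between the fingers at about 180 and 383, so I'll go down and grip.

Request:
play_rows --pt "0 0 2 0 0 0" --pt "0 0 1.4 0 0 0" --pt "0 0 0.6 0 0 0" --pt "0 0 0 0 0 0" --pt "0 0 0 0 0 0"

```text
clock: 4.87
tool_pos: [0.6798, -0.0188, 0.1292]
orientation: [-180.0, -0.1, -7.9]
force: [-0.5, 0.7, 0.7]
opening: 0.0878
gripper_force: 0.0
```

Request:
play_rows --pt "0 0 0 0 0 0" --pt "0 0 0 0 0 0" --pt "0 0 0 0 0 0" --pt "0 0 0 0 0 0" --pt "0 0 0 0 0 0" --pt "0 0 0 0 0 0" --pt "0 0 0 0 0 0" --pt "0 0 0 0 0 0" --pt "0 0 0 0 0 0" --pt "0 0 0 0 0 0" --grip 2

```text
clock: 5.7
tool_pos: [0.679, -0.0194, 0.1276]
orientation: [180.0, 0.0, -7.9]
force: [0.6, -1.1, 0.3]
opening: 0.0399
gripper_force: 30.0
```

Request:
play_rows --pt "0 0 -0.4 0 0 0" --pt "0 0 -0.8 0 0 0" --pt "0 0 -1 0 0 0" --pt "0 0 -1 0 0 0" --pt "0 0 -1 0 0 0" --pt "0 0 -1 0 0 0" --pt "0 0 -1 0 0 0" --pt "0 0 -0.6 0 0 0" --pt "0 0 0 0 0 0" --pt "0 0 0 0 0 0"

```text
clock: 6.53
tool_pos: [0.6791, -0.0192, 0.1959]
orientation: [-180.0, -0.0, -7.9]
force: [-0.5, -1.1, -4.0]
opening: 0.0397
gripper_force: 30.0
```

Run:
```python
from h import *
print(get_obs()['opening'])
for c in ['side','scene']:
    s=snapshot(c); save(s,'lift_'+c); spots(c,'coil','mat','post_tip')
delta(.516,-.419)
```

```text
0.0396597333599771
side coil [([0.678, -0.021, 0.138], 0.77), ([0.6, -0.009, 0.001], 0.17)]
side mat [([0.517, -0.419, 0.003], 0.67)]
side post_tip [([0.677, -0.018, 0.115], 0.94)]
scene coil [([0.68, -0.02, 0.139], 0.96)]
scene mat [([0.514, -0.42, -0.001], 0.74), ([0.61, 0.028, 0.051], 0.27)]
scene post_tip [([0.676, -0.018, 0.116], 0.83)]
tool [ 0.6789 -0.0193  0.1951] [ 1.7999e+02  4.0000e-02 -7.9200e+00] F [ 0.4 -0.8 -4.4] delta cm [-1.063e+01  4.184e+01  2.000e-02]
```

Request:
play_rows --pt "-0.41 1.61 0 0 0 0" --pt "-0.82 3.22 0 0 0 0" --pt "-0.82 3.22 0 0 0 0" --pt "-0.82 3.22 0 0 0 0" --pt "-0.82 3.22 0 0 0 0" --pt "-0.82 3.22 0 0 0 0" --pt "-0.82 3.22 0 0 0 0" --pt "-0.82 3.22 0 0 0 0" --pt "-0.82 3.22 0 0 0 0" --pt "-0.82 3.22 0 0 0 0" --pt "-0.82 3.22 0 0 0 0" --pt "-0.82 3.22 0 0 0 0" --pt "-0.82 3.22 0 0 0 0" --pt "-0.41 1.61 0 0 0 0" --pt "0 0 2 0 0 0" --pt "0 0 2 0 0 0" --pt "0 0 2 0 0 0" --pt "0 0 0 0 0 0" --pt "0 0 0 0 0 0"

```text
clock: 8.52
tool_pos: [0.5148, -0.4192, 0.1347]
orientation: [-180.0, 0.2, -7.9]
force: [0.5, -0.0, -3.8]
opening: 0.0399
gripper_force: 30.0
```

Run:
```python
from h import *
for c in ['side','scene','wrist']:
    s=snapshot(c); save(s,'mat_'+c); spots(c,'coil','mat')
delta(.516,-.419,.061)
```

```text
side coil [([0.515, -0.419, 0.08], 0.73)]
side mat [([0.517, -0.422, 0.004], 0.57)]
scene coil [([0.52, -0.422, 0.086], 0.68)]
scene mat [([0.516, -0.42, -0.001], 0.74), ([0.603, -0.045, 0.048], 0.64)]
wrist coil [([0.51, -0.416, 0.077], 0.57)]
wrist mat []
tool [ 0.516  -0.4192  0.1362] [ 1.7998e+02 -5.0000e-02 -7.9100e+00] F [-0.   0.2 -4.9] delta cm [-0.01 -0.02  7.52]
```

Request:
play_rows --pt "0 0 1.5 0 0 0" --pt "0 0 2 0 0 0" --pt "0 0 2 0 0 0" --pt "0 0 1 0 0 0" --pt "0 0 0.3 0 0 0" --pt "0 0 0.1 0 0 0" --pt "0 0 0.1 0 0 0" --pt "0 0 0.1 0 0 0" --pt "0 0 0.1 0 0 0" --pt "0 0 0.1 0 0 0" --pt "0 0 0 0 0 0" --pt "0 0 0 0 0 0"

```text
clock: 9.97
tool_pos: [0.5159, -0.4192, 0.0628]
orientation: [180.0, -0.0, -7.9]
force: [0.0, -0.7, -4.1]
opening: 0.0401
gripper_force: 30.0
```

Request:
play_rows --pt "0 0 0.1 0 0 0" --pt "0 0 0.05 0 0 0" --pt "0 0 0 0 0 0" --pt "0 0 0 0 0 0"

```text
clock: 10.3
tool_pos: [0.5157, -0.4191, 0.061]
orientation: [-180.0, 0.0, -7.9]
force: [0.2, 0.1, -3.9]
opening: 0.0393
gripper_force: 30.0
```

Request:
play_rows --pt "0 0 0.05 0 0 0" --pt "0 0 0.05 0 0 0" --pt "0 0 0.05 0 0 0" --pt "0 0 0 0 0 0" --pt "0 0 0 0 0 0"

```text
clock: 10.72
tool_pos: [0.5158, -0.4192, 0.0605]
orientation: [180.0, -0.0, -7.9]
force: [-2.3, 3.0, 5.4]
opening: 0.0399
gripper_force: 30.0
```

Touchdown felt: the vertical force went from -4 to +5 N. I'll release and lift.

Request:
play_rows --pt "0 0 -0.05 0 0 0" --pt "0 0 0 0 0 0" --pt "0 0 0 0 0 0" --pt "0 0 0 0 0 0" --pt "0 0 0 0 0 0" --pt "0 0 0 0 0 0" --pt "0 0 0 0 0 0" --pt "0 0 0 0 0 0" --grip 8.76

```text
clock: 11.38
tool_pos: [0.5158, -0.4192, 0.06]
orientation: [180.0, 0.0, -7.9]
force: [-0.1, -0.0, 0.5]
opening: 0.0858
gripper_force: 0.0
```

Request:
play_rows --pt "0 0 -1.5 0 0 0" --pt "0 0 -3.5 0 0 0" --pt "0 0 -4 0 0 0" --pt "0 0 -4 0 0 0" --pt "0 0 -4 0 0 0" --pt "0 0 -1.5 0 0 0"

```text
clock: 11.88
tool_pos: [0.5174, -0.4206, 0.2522]
orientation: [179.8, -0.4, -7.9]
force: [0.6, -1.5, 0.8]
opening: 0.0875
gripper_force: 0.0
```

Run:
```python
from h import *
for c in ['side','scene','wrist']:
    s=snapshot(c); spots(c,'coil','mat','chip1','scraper','pad')
    if c!='wrist':
        from h import rect
        d=rect(s,.003,.35,.65,.25,.55)
        a=rect(s,.05,.4,.8,-.27,.23); b=rect(s,.003,.35,.65,-.57,-.27)
        cv2.imwrite('pics/r_%s.png'%c,a[:,:,::-1])
        h=cv2.cvtColor(d,cv2.COLOR_RGB2HSV)
        for n,k in [('pad',(abs(h[...,0].astype(int)-65)<15)&(h[...,1]>100)),('red',((h[...,0]<8)|(h[...,0]>172))&(h[...,1]>120))]:
            k=cv2.morphologyEx(k.astype('u1'),cv2.MORPH_OPEN,np.ones((3,3)));r=cv2.minAreaRect(np.argwhere(k)[:,::-1].astype('f4'))
            print(n,'x %.3f y %.3f'%(.65-r[0][1]/1000,.55-r[0][0]/1000),np.round(r[1]),round(r[2],1))
delta(.501,.395)
```

```text
side coil [([0.514, -0.418, 0.002], 0.85), ([0.734, 0.262, -0.002], 0.57), ([0.573, -0.004, 0.049], 0.46), ([0.608, 0.029, 0.046], 0.18)]
side mat [([0.54, 0.04, 0.05], 0.25)]
side chip1 [([0.532, -0.041, 0.052], 0.73), ([0.81, -0.072, -0.002], 0.71), ([0.538, 0.04, 0.048], 0.49), ([0.607, 0.031, 0.049], 0.48)]
side scraper [([0.505, 0.385, 0.001], 0.67), ([0.277, 0.278, -0.0], 0.55)]
side pad [([0.498, 0.403, -0.002], 0.87)]
pad x 0.497 y 0.401 [ 88. 188.] 5.7
red x 0.508 y 0.379 [ 47. 151.] 5.1
scene coil [([0.52, -0.419, 0.008], 0.81), ([0.598, -0.014, -0.001], 0.63)]
scene mat [([0.515, -0.422, -0.002], 0.76), ([0.5, 0.401, -0.002], 0.17)]
scene chip1 [([0.808, -0.072, 0.004], 0.67), ([0.529, -0.04, 0.05], 0.53), ([0.612, 0.028, 0.051], 0.51), ([0.602, -0.047, 0.048], 0.49)]
scene scraper [([0.504, 0.39, 0.002], 0.71)]
scene pad [([0.501, 0.399, -0.003], 0.68), ([0.503, 0.389, 0.005], 0.31), ([0.567, -0.006, 0.049], 0.29)]
pad x 0.499 y 0.401 [ 85. 184.] 6.2
red x 0.479 y 0.378 [ 49. 188.] 3.7
wrist coil [([0.513, -0.417, 0.006], 0.74), ([0.52, -0.425, -0.002], 0.58)]
wrist mat [([0.515, -0.425, 0.001], 0.8)]
wrist chip1 []
wrist scraper []
wrist pad [([0.558, -0.175, 0.002], 0.61)]
tool [ 0.5158 -0.4192  0.245 ] [180.     0.    -7.92] F [ 0.2 -0.5  0.4] delta cm [-12.69 -80.44   0.  ]
```

Request:
play_rows --pt "-0.63 -3.9 0 0 0 0" --pt "-0.63 -3.9 0 0 0 0" --pt "-0.63 -3.9 0 0 0 0" --pt "-0.63 -3.9 0 0 0 0" --pt "-0.63 -3.9 0 0 0 0" --pt "-0.63 -3.9 0 0 0 0" --pt "-0.63 -3.9 0 0 0 0" --pt "-0.63 -3.9 0 0 0 0" --pt "-0.63 -3.9 0 0 0 0" --pt "-0.63 -3.9 0 0 0 0" --pt "-0.63 -3.9 0 0 0 0" --pt "-0.63 -3.9 0 0 0 0" --pt "-0.63 -3.9 0 0 0 0" --pt "-0.63 -3.9 0 0 0 0" --pt "-0.63 -3.9 0 0 0 0" --pt "-0.63 -3.9 0 0 0 0" --pt "-0.63 -3.9 0 0 0 0" --pt "-0.63 -3.9 0 0 0 0" --pt "-0.63 -3.9 0 0 0 0" --pt "-0.63 -3.9 0 0 0 0"

```text
clock: 14.45
tool_pos: [0.4981, 0.3728, 0.2454]
orientation: [-180.0, -0.0, -7.9]
force: [0.3, -0.1, -0.6]
opening: 0.0873
gripper_force: 0.0
```

Request:
play_rows --pt "0 0 0 0 0 0" --pt "0 0 0 0 0 0"

```text
clock: 14.62
tool_pos: [0.498, 0.3728, 0.2442]
orientation: [180.0, 0.0, -7.8]
force: [0.0, -1.1, -0.4]
opening: 0.0878
gripper_force: 0.0
```

Run:
```python
from h import *
s=snapshot('wrist'); save(s,'w3'); spots('wrist','scraper','pad')
h=cv2.cvtColor(s['frame'],cv2.COLOR_RGB2HSV)
delta(.504,.388)
r=rect(s,.077,.35,.65,.25,.55,.5); b=cv2.resize(s['frame'],(800,600)); b[:]=0
b[:,:600]=r[:600,:600]; cv2.imwrite('pics/w3r.png',b[:,:600,::-1])
```

```text
wrist scraper [([0.501, 0.39, -0.004], 0.66)]
wrist pad [([0.499, 0.4, 0.002], 0.77)]
tool [0.4984 0.3701 0.2451] [179.99   0.    -7.94] F [-0.7  0.1  0.3] delta cm [ 0.3  -1.85 -0.  ]
```

View pics/w3r.png

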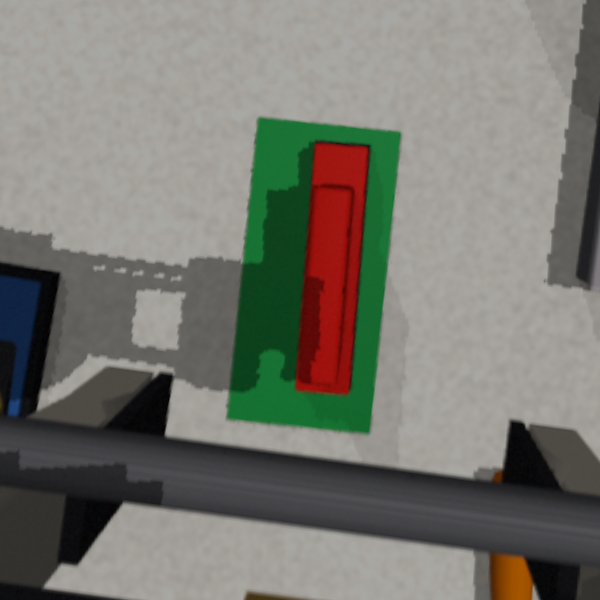

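The wrist view, rectified at the rib's height, shows the rib centre at pixel (327,285), which is (0.506,0.387). Its yaw is about -4°. The pad's yaw is -5.6°, with its centre at about (0.499,0.401). I'll line up, go down and grip.

Request:
play_rows --pt "0 0 0 0 0 -3.9" --pt "0.54 -1.73 0 0 0 0" --pt "0 0 3 0 0 0" --pt "0 0 4 0 0 0" --pt "0 0 4 0 0 0" --pt "0 0 4 0 0 0" --pt "0 0 2 0 0 0" --pt "0 0 1.5 0 0 0" --pt "0 0 0.5 0 0 0" --pt "0 0 0 0 0 0" --pt "0 0 0 0 0 0"

```text
clock: 15.68
tool_pos: [0.5058, 0.3875, 0.0562]
orientation: [-179.9, -0.1, -4.1]
force: [0.8, -0.8, 0.1]
opening: 0.088
gripper_force: 0.0
```

Request:
play_rows --pt "0 0 0 0 0 0" --pt "0 0 0 0 0 0" --pt "0 0 0 0 0 0" --pt "0 0 0 0 0 0" --pt "0 0 0 0 0 0" --pt "0 0 0 0 0 0" --pt "0 0 0 0 0 0" --pt "0 0 0 0 0 0" --pt "0 0 0 0 0 0" --pt "0 0 0 0 0 0" --grip 1

```text
clock: 16.52
tool_pos: [0.5051, 0.3876, 0.055]
orientation: [180.0, 0.0, -4.0]
force: [0.6, -0.3, -0.3]
opening: 0.0263
gripper_force: 0.0
```

Request:
play_rows --pt "0 0 0 0 0 0" --pt "0 0 0 0 0 0" --pt "0 0 0 0 0 0" --pt "0 0 0 0 0 0"

```text
clock: 16.85
tool_pos: [0.5051, 0.3876, 0.055]
orientation: [-180.0, 0.0, -4.0]
force: [0.7, 0.6, -1.3]
opening: 0.02
gripper_force: 29.9
```

Request:
play_rows --pt "0 0 -1 0 0 0" --pt "0 0 -3 0 0 0" --pt "0 0 -4 0 0 0" --pt "0 0 -2.5 0 0 0" --pt "0 0 0 0 0 0" --pt "0 0 0 0 0 0"

```text
clock: 17.35
tool_pos: [0.5055, 0.3883, 0.1624]
orientation: [-179.8, -0.1, -4.0]
force: [-0.0, -0.6, -3.5]
opening: 0.0196
gripper_force: 29.9
```

Run:
```python
from h import *
print(get_obs()['opening'])
for c in ['side','scene']:
    s=snapshot(c); save(s,'g_'+c); spots(c,'scraper')
delta(.592,.091)
```

```text
0.019600846066795245
side scraper [([0.504, 0.388, 0.109], 0.76)]
scene scraper [([0.5, 0.39, 0.105], 0.57)]
tool [0.5043 0.3868 0.1585] [ 1.7987e+02  1.1000e-01 -4.0300e+00] F [ 0.6 -0.1 -2.6] delta cm [10.83 28.89  0.05]
```

Request:
play_rows --pt "0 0 0 0 0 4" --pt "0.64 1.4 0 0 0 0" --pt "1.28 2.81 0 0 0 0" --pt "1.28 2.81 0 0 0 0" --pt "1.28 2.81 0 0 0 0" --pt "1.28 2.81 0 0 0 0" --pt "1.28 2.81 0 0 0 0" --pt "1.28 2.81 0 0 0 0" --pt "1.28 2.81 0 0 0 0" --pt "1.28 2.81 0 0 0 0" --pt "1.28 2.81 0 0 0 0" --pt "0.64 1.4 0 0 0 0" --pt "0 0 2 0 0 0" --pt "0 0 1.5 0 0 0" --pt "0 0 0 0 0 0" --pt "0 0 0 0 0 0"

```text
clock: 18.88
tool_pos: [0.5917, 0.0907, 0.1237]
orientation: [179.9, 0.2, -8.0]
force: [-0.6, 1.0, -2.9]
opening: 0.0198
gripper_force: 29.9
```

Run:
```python
from h import *
S=[]
for c in ['side','scene','wrist']:
    s=snapshot(c); spots(c,'scraper','chip1')
    S.append(rect(s,.05,.45,.75,-.2,.2)[:299])
delta(.592,.091,.102)
i=np.vstack([np.hstack([S[0][:,:399],S[1][:,:399]]),np.hstack([S[2][:,:399],0*S[2][:,:399]])]); print(i.shape)
cv2.imwrite('pics/pre.png',i[:,:,::-1])
```

```text
side scraper [([0.593, 0.091, 0.069], 0.96), ([0.494, 0.399, 0.002], 0.28)]
side chip1 [([0.531, -0.039, 0.05], 0.68), ([0.54, 0.042, 0.048], 0.63), ([0.732, 0.258, -0.0], 0.6), ([0.807, -0.07, -0.0], 0.48)]
scene scraper [([0.59, 0.093, 0.071], 0.83)]
scene chip1 [([0.804, -0.073, 0.002], 0.68), ([0.528, -0.041, 0.051], 0.64), ([0.544, 0.038, 0.046], 0.59), ([0.609, 0.03, 0.054], 0.57)]
wrist scraper [([0.59, 0.091, 0.07], 0.77)]
wrist chip1 [([0.599, -0.046, 0.047], 0.94), ([0.609, 0.031, 0.052], 0.8), ([0.533, -0.037, 0.051], 0.62)]
tool [0.5928 0.0919 0.1255] [-1.7998e+02 -4.0000e-02 -8.0000e+00] F [-0.6 -0.6 -1.8] delta cm [-0.06  0.1   2.35]
(598, 798, 3)
```

View pics/pre.png

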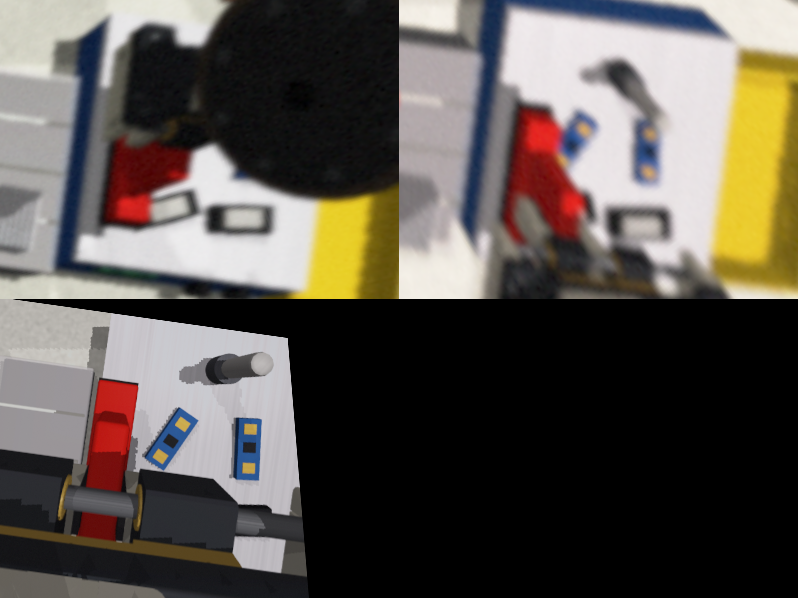

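The left black chip shows just ahead of the scraper at (172,207) in the side view, with a small gap. I'll lower onto the plate.

Request:
play_rows --pt "0 -0.2 1 0 0 0" --pt "0 0 0.8 0 0 0" --pt "0 0 0.3 0 0 0" --pt "0 0 0.1 0 0 0" --pt "0 0 0.1 0 0 0" --pt "0 0 0 0 0 0" --pt "0 0 0 0 0 0"

```text
clock: 19.92
tool_pos: [0.5928, 0.0935, 0.102]
orientation: [180.0, 0.0, -8.0]
force: [-0.7, 0.8, -0.5]
opening: 0.0198
gripper_force: 30.0
```

Request:
play_rows --pt "0 0 0.05 0 0 0" --pt "0 0 0.05 0 0 0" --pt "0 0 0 0 0 0" --pt "0 0 0 0 0 0"

```text
clock: 20.25
tool_pos: [0.5929, 0.0935, 0.102]
orientation: [180.0, -0.0, -8.0]
force: [-4.4, -0.5, 7.6]
opening: 0.0197
gripper_force: 30.0
```

Request:
play_rows --pt "0 0.5 0 0 0 0" --pt "0 1 0 0 0 0" --pt "0 1 0 0 0 0" --pt "0 1 0 0 0 0" --pt "0 1 0 0 0 0" --pt "0 1 0 0 0 0" --pt "0 1 0 0 0 0" --pt "0 1 0 0 0 0" --pt "0 1 0 0 0 0" --pt "0 1 0 0 0 0" --pt "0 1 0 0 0 0" --pt "0 1 0 0 0 0" --pt "0 0.5 0 0 0 0"

```text
clock: 21.33
tool_pos: [0.577, -0.0261, 0.102]
orientation: [-179.9, -0.1, -8.1]
force: [0.7, 5.3, 6.2]
opening: 0.02
gripper_force: 30.0
```

Run:
```python
from h import *
S=[]
for c in ['side','scene','wrist']:
    s=snapshot(c); spots(c,'scraper','chip1')
    S.append(rect(s,.05,.45,.75,-.3,.1)[:299])
delta(.564,-.115)
i=np.vstack([np.hstack([S[0][:,:399],S[1][:,:399]]),np.hstack([S[2][:,:399],0*S[2][:,:399]])])
cv2.imwrite('pics/mid.png',i[:,:,::-1])
```

```text
side scraper [([0.577, -0.028, 0.049], 0.6)]
side chip1 [([0.518, -0.066, 0.05], 0.61), ([0.395, 0.005, 0.001], 0.6), ([0.808, -0.072, -0.003], 0.55), ([0.509, -0.123, 0.042], 0.47)]
scene scraper [([0.579, -0.024, 0.051], 0.89), ([0.558, -0.179, -0.001], 0.68)]
scene chip1 [([0.596, -0.081, 0.052], 0.48), ([0.389, -0.0, 0.001], 0.47), ([0.807, -0.074, 0.002], 0.42)]
wrist scraper []
wrist chip1 [([0.602, -0.056, 0.054], 0.75), ([0.591, -0.081, 0.047], 0.6)]
tool [ 0.5769 -0.0265  0.1019] [ 1.7997e+02 -1.1000e-01 -8.0200e+00] F [ 1.7 -1.3  7.2] delta cm [-0.04  8.95  0.  ]
```

View pics/mid.png

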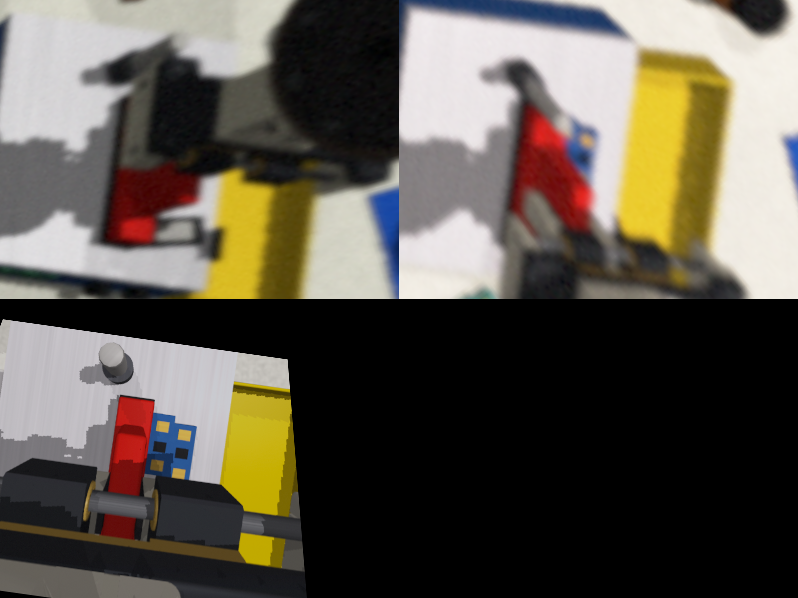

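All four chips are ahead of the scraper: the blues side by side at (172,445) in the wrist view, and a black one at (185,230) in the side view. I'll continue over the edge.

Request:
play_rows --pt "0 0.5 0 0 0 0" --pt "0 0.9 0 0 0 0" --pt "0 0.9 0 0 0 0" --pt "0 0.9 0 0 0 0" --pt "0 0.9 0 0 0 0" --pt "0 0.9 0 0 0 0" --pt "0 0.9 0 0 0 0" --pt "0 0.9 0 0 0 0" --pt "0 0.9 0 0 0 0" --pt "0 0.7 0 0 0 0" --pt "0 0.3 0 0 0 0" --pt "0 0 0 0 0 0" --pt "0 0 0 0 0 0"

```text
clock: 22.87
tool_pos: [0.5645, -0.1125, 0.1019]
orientation: [180.0, -0.1, -8.0]
force: [1.0, 0.9, 6.5]
opening: 0.02
gripper_force: 30.0
```

Run:
```python
from h import *
S=[]
for c in ['side','scene','wrist']:
    s=snapshot(c); spots(c,'scraper','chip1')
    S.append(rect(s,.03,.45,.75,-.3,.1)[:299])
delta(.564,-.115)
i=np.vstack([np.hstack([S[0][:,:399],S[1][:,:399]]),np.hstack([S[2][:,:399],0*S[2][:,:399]])])
cv2.imwrite('pics/end.png',i[:,:,::-1])
```

```text
side scraper [([0.563, -0.113, 0.047], 0.9), ([0.558, -0.18, 0.001], 0.55)]
side chip1 [([0.808, -0.07, -0.002], 0.64), ([0.394, 0.003, 0.002], 0.63), ([0.515, -0.174, 0.012], 0.59), ([0.501, -0.139, 0.03], 0.46)]
scene scraper [([0.736, -0.264, 0.001], 0.39)]
scene chip1 [([0.391, 0.005, -0.002], 0.62), ([0.806, -0.073, 0.002], 0.42)]
wrist scraper [([0.564, -0.112, 0.049], 0.89)]
wrist chip1 [([0.589, -0.156, 0.012], 0.62)]
tool [ 0.5646 -0.1125  0.1019] [ 1.7997e+02 -1.0000e-01 -8.0200e+00] F [1.8 0.1 7.2] delta cm [-0.02  0.26  0.  ]
```

View pics/end.png

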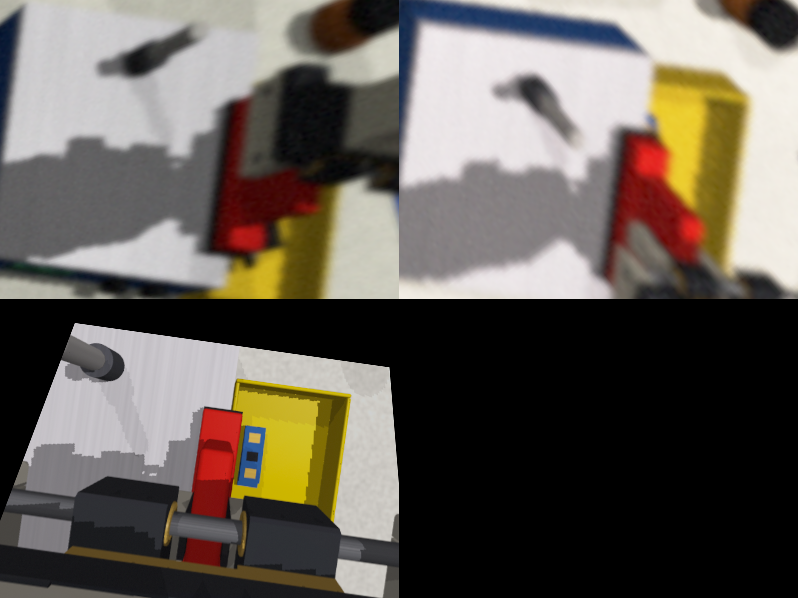

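The plate behind the scraper is bare, and a blue chip lies in the tray at (252,457). I'll lift, move off a little and check the tray.

Request:
play_rows --pt "0 0 -1 0 0 0" --pt "0 0 -3 0 0 0" --pt "0 -1 -3.5 0 0 0" --pt "0 -3 -3 0 0 0" --pt "-1 -3.5 0 0 0 0" --pt "-2 -3.5 0 0 0 0" --pt "-2 -3 0 0 0 0" --pt "0 0 0 0 0 0" --pt "0 0 0 0 0 0"

```text
clock: 24.07
tool_pos: [0.5327, 0.0345, 0.2057]
orientation: [180.0, 0.0, -7.9]
force: [1.1, -0.4, -2.0]
opening: 0.0198
gripper_force: 30.0
```

Run:
```python
from h import *
S=[]
for c in ['side','scene','wrist']:
    s=snapshot(c); spots(c,'chip1')
    S.append(rect(s,.02,.4,.75,-.3,-.03)[:349,:269])
delta(.5,.4)
i=np.hstack(S)
cv2.imwrite('pics/tray.png',i[:,:800,::-1])
```

```text
side chip1 [([0.394, 0.005, 0.003], 0.7), ([0.81, -0.071, -0.001], 0.62), ([0.497, -0.138, 0.023], 0.51), ([0.557, -0.178, 0.0], 0.49)]
scene chip1 [([0.39, 0.002, -0.0], 0.64), ([0.808, -0.07, 0.001], 0.6), ([0.514, -0.176, 0.011], 0.55), ([0.502, -0.139, 0.023], 0.55)]
wrist chip1 [([0.589, -0.152, 0.014], 0.85), ([0.5, -0.139, 0.022], 0.65), ([0.515, -0.17, 0.011], 0.64)]
tool [0.5341 0.0326 0.2052] [ 1.7997e+02  4.0000e-02 -8.1200e+00] F [ 1.1 -0.9 -3.1] delta cm [-8.560e+00 -3.589e+01 -1.000e-02]
```

View pics/tray.png

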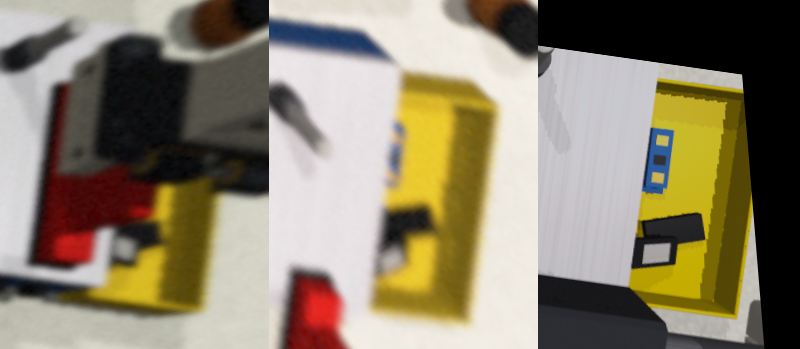

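In the tray, the upper blue chip is at (660,160) with a second blue edge showing under it at (650,185). The two black chips are at (675,230) and (655,252). The plate looks clear. I'll take the scraper back to its pad.

Request:
play_rows --pt "0 0 0 0 0 -2.5" --pt "-0.35 -1.8 0 0 0 0" --pt "-0.7 -3.63 0 0 0 0" --pt "-0.7 -3.63 0 0 0 0" --pt "-0.7 -3.63 0 0 0 0" --pt "-0.7 -3.63 0 0 0 0" --pt "-0.7 -3.63 0 0 0 0" --pt "-0.7 -3.63 0 0 0 0" --pt "-0.7 -3.63 0 0 0 0" --pt "-0.7 -3.63 0 0 0 0" --pt "-0.7 -3.63 0 0 0 0" --pt "-0.35 -1.83 0 0 0 0" --pt "0 0 3 0 0 0" --pt "0 0 4 0 0 0" --pt "0 0 3 0 0 0" --pt "0 0 1 0 0 0" --pt "0 0 0 0 0 0" --pt "0 0 0 0 0 0"

```text
clock: 25.87
tool_pos: [0.5003, 0.4016, 0.0962]
orientation: [180.0, -0.0, -5.5]
force: [0.6, 1.0, -0.8]
opening: 0.0197
gripper_force: 30.0
```

Run:
```python
from h import *
for c in ['side','scene','wrist']:
    s=snapshot(c); spots(c,'scraper','pad','chip1')
    a=rect(s,.05,.48,.72,-.12,.11)
    if c!='wrist':
        h=cv2.cvtColor(a,cv2.COLOR_RGB2HSV)
        H=h[...,0].astype(int)
        for n,k in [('blue',(abs(H-110)<15)&(h[...,1]>110)),('dark',h[...,2]<60)]:
            k=cv2.morphologyEx(k.astype('u1'),cv2.MORPH_OPEN,np.ones((5,5)))
            N,l,st,ce=cv2.connectedComponentsWithStats(k)
            print(c,n,[(st[i,4],round(.72-ce[i][1]/1000,3),round(.11-ce[i][0]/1000,3)) for i in range(1,N)])
        t=cv2.cvtColor(rect(s,.01,.43,.68,-.25,-.13),cv2.COLOR_RGB2HSV)
        print('tray blue px',((abs(t[...,0].astype(int)-110)<15)&(t[...,1]>110)).sum())
delta(.500,.401,.055)
```

```text
side scraper [([0.556, -0.178, -0.0], 0.39)]
side pad [([0.5, 0.398, 0.001], 0.66)]
side chip1 [([0.498, -0.136, 0.023], 0.61), ([0.396, 0.002, 0.0], 0.46), ([0.517, -0.174, 0.013], 0.44), ([0.587, -0.155, 0.008], 0.44)]
side blue [(np.int32(12), np.float64(0.482), np.float64(0.108))]
side dark [(np.int32(710), np.float64(0.69), np.float64(0.097)), (np.int32(4269), np.float64(0.695), np.float64(-0.008)), (np.int32(234), np.float64(0.7), np.float64(0.075)), (np.int32(35), np.float64(0.703), np.float64(0.09)), (np.int32(2439), np.float64(0.63), np.float64(0.075)), (np.int32(18), np.float64(0.482), np.float64(0.108))]
tray blue px 0
scene scraper [([0.5, 0.408, 0.047], 0.62)]
scene pad [([0.498, 0.402, -0.006], 0.8)]
scene chip1 [([0.513, -0.174, 0.013], 0.56), ([0.504, -0.135, 0.018], 0.56), ([0.59, -0.152, 0.01], 0.45), ([0.391, 0.002, 0.0], 0.44)]
scene blue [(np.int32(385), np.float64(0.697), np.float64(0.107))]
scene dark [(np.int32(215), np.float64(0.676), np.float64(-0.018))]
tray blue px 0
wrist scraper [([0.497, 0.402, 0.043], 0.57)]
wrist pad []
wrist chip1 []
tool [0.4992 0.4018 0.0957] [-1.7999e+02 -1.0000e-02 -5.5200e+00] F [ 0.7  0.1 -2.3] delta cm [0.09 0.08 4.07]
```

Request:
play_rows --pt "0 0 1.5 0 0 0" --pt "0 0 1.5 0 0 0" --pt "0 0 0.6 0 0 0" --pt "0 0 0.2 0 0 0" --pt "0 0 0.1 0 0 0" --pt "0 0 0.1 0 0 0" --pt "0 0 0.1 0 0 0" --pt "0 0 0 0 0 0" --pt "0 0 0 0 0 0"

```text
clock: 27.22
tool_pos: [0.4995, 0.402, 0.0551]
orientation: [-180.0, -0.0, -5.5]
force: [-0.6, 0.3, -2.0]
opening: 0.0197
gripper_force: 30.0
```

Request:
play_rows --pt "0 0 0.05 0 0 0" --pt "0 0 0.05 0 0 0" --pt "0 0 0 0 0 0" --pt "0 0 0 0 0 0"

```text
clock: 27.55
tool_pos: [0.4995, 0.4021, 0.0549]
orientation: [-179.9, -0.1, -5.5]
force: [-1.0, -1.9, 7.9]
opening: 0.0199
gripper_force: 30.0
```

Contact felt, so I'll release and withdraw.

Request:
play_rows --pt "0 0 -0.05 0 0 0" --pt "0 0 0 0 0 0" --pt "0 0 0 0 0 0" --pt "0 0 0 0 0 0" --pt "0 0 0 0 0 0" --pt "0 0 0 0 0 0" --pt "0 0 0 0 0 0" --pt "0 0 0 0 0 0" --pt "0 0 0 0 0 0" --pt "0 0 0 0 0 0" --grip 8.76

```text
clock: 28.38
tool_pos: [0.4992, 0.4017, 0.054]
orientation: [180.0, 0.0, -5.5]
force: [-0.1, -0.6, 0.4]
opening: 0.0811
gripper_force: 0.0
```

Request:
play_rows --pt "0 0 -1 0 0 0" --pt "0 0 -3 0 0 0" --pt "0 0 -4 0 0 0" --pt "0 0 -4 0 0 0" --pt "0 0 -4 0 0 0" --pt "0 0 -2 0 0 0" --pt "0 0 0 0 0 0" --pt "0 0 0 0 0 0"

```text
clock: 29.05
tool_pos: [0.4996, 0.4022, 0.2368]
orientation: [-179.8, -0.1, -5.5]
force: [0.2, 0.7, -1.0]
opening: 0.0875
gripper_force: 0.0
```

Run:
```python
from h import *
o=get_obs(); print(o['opening'],o['clock'],o['force'])
for c in ['side','scene','wrist']:
    s=snapshot(c); save(s,'fin_'+c); spots(c,'scraper','pad','coil','mat','chip1','heatsink','flux_jar','cleaner')
    d=spot_in(c,'scraper')[:1]; print(d)
    if c=='side':
        t=cv2.cvtColor(rect(s,.012,.43,.72,-.26,-.10),cv2.COLOR_RGB2HSV)
        k=((abs(t[...,0].astype(int)-112)<18)&(t[...,1]>70)).astype('u1')
        N,l,st,ce=cv2.connectedComponentsWithStats(k); print([(st[i].tolist(),t[l==i].mean(0).round()) for i in range(1,N) if st[i,4]>30])
```

```text
0.08752778438963046 29.05 [ 0.16817621  0.71363185 -1.04751793]
side scraper [([0.498, 0.401, 0.002], 0.64)]
side pad [([0.498, 0.399, -0.0], 0.82), ([0.513, -0.422, 0.005], 0.52)]
side coil [([0.514, -0.42, 0.004], 0.76)]
side mat [([0.517, -0.42, 0.001], 0.68), ([0.496, 0.399, 0.0], 0.35)]
side chip1 []
side heatsink []
side flux_jar []
side cleaner [([0.732, 0.262, -0.001], 0.69)]
[{'position': [0.482, 0.4088, 0.0523], 'score': 0.61}]
[]
scene scraper [([0.497, 0.407, 0.004], 0.87), ([0.53, 0.189, 0.036], 0.24), ([0.519, -0.421, 0.008], 0.16)]
scene pad [([0.5, 0.402, -0.002], 0.95), ([0.59, -0.156, 0.009], 0.62), ([0.598, -0.013, -0.002], 0.17)]
scene coil [([0.517, -0.417, 0.006], 0.58)]
scene mat [([0.52, -0.421, 0.001], 0.94), ([0.495, 0.402, 0.0], 0.42)]
scene chip1 [([0.808, -0.073, 0.002], 0.68), ([0.588, -0.152, 0.009], 0.61), ([0.513, -0.172, 0.016], 0.51), ([0.393, 0.002, -0.001], 0.5)]
scene heatsink [([0.536, 0.187, 0.035], 0.51)]
scene flux_jar [([0.734, -0.266, -0.0], 0.83)]
scene cleaner [([0.498, 0.401, -0.004], 0.67), ([0.733, 0.26, -0.001], 0.66), ([0.592, -0.155, 0.008], 0.39)]
[{'position': [0.522, 0.4123, 0.0364], 'score': 0.71}]
wrist scraper [([0.499, 0.402, -0.003], 0.67), ([0.498, 0.401, -0.001], 0.35)]
wrist pad [([0.5, 0.402, 0.0], 0.96)]
wrist coil []
wrist mat []
wrist chip1 []
wrist heatsink [([0.535, 0.188, 0.035], 0.61)]
wrist flux_jar []
wrist cleaner []
[{'position': [0.5158, 0.3976, 0.0711], 'score': 0.82}]
```

Run:
```python
from h import *
i=cv2.imread('pics/tray.png')[110:205,625:700]; h=cv2.cvtColor(i,cv2.COLOR_BGR2HSV)
k=((abs(h[...,0].astype(int)-110)<18)&(h[...,1]>90))
for r in range(10,95,5): print(r+110,''.join('#' if (k[r,c] and h[r,c,2]>130) else '+' if k[r,c] else '.' for c in range(75)))
```

```text
120 ...........................................................................
125 ...........................................................................
130 ..........................++###################............................
135 .........................++#####.........#######...........................
140 .........................++####.............####...........................
145 ........................++######...........####............................
150 .......................++#####################.............................
155 .......................++####+...+++++++######.............................
160 ......................++####+...........+####..............................
165 .....................++###########+++++++###...............................
170 .....................++#####################...............................
175 ....................++####..............###................................
180 ...................+++####.............####................................
185 ...................++#####################.................................
190 .................#####################.....................................
195 ...........................................................................
200 ...........................................................................
```

A second blue surface, shifted sideways at row 190, shows the fourth chip lying under the other blue one in the tray. I'll hand in.

```bash
python3 -c "
from h import *
print(close_job())"
```

```text
the job is handed in; nothing more can be done
None
```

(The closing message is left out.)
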